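# Open the plate jig's hold-down gate and hold it wide

## Task

The engraving is finished: open the jig so that the engraver can lift out the copper plate. First squeeze together the two curved iron handles of the cam lock, so that the hold-down gate jumps up onto its safety bolts; then pinch its two brass thumb discs together and, still pinching, swing the gate up gently, past its detent, until it stands upright. Finish while still holding the gate wide open (let go, it drops back to the detent), and leave the plate and the tools beside the jig where they lie.

Things in the scene. Friction and masses are not known exactly. Their poses are not given: they have to be found in the camera images.
- jig: Plate jig, fixed to the bench: green cast bed 170 x 220 x 34 mm with a hinged steel hold-down gate over a copper plate. Origin at bench level under the plate's middle; x points from its front (catches) to its back (hinge), y along the hinge line to the left, z up.
- cam_grip (a point): Point midway between the cam lock's two curved iron handles at squeezing height, 84 mm above the bench, front right of the jig. Handles: 9 mm bar, tops 107 mm above the bench, side by side along jig y, 59 mm over their outsides, 19 mm squeezed fully. Keep fingertips 63 mm or more above the bench: the gate's fork lies under the handles. Both must move in, so centre the hand. Sprung, 5 to 8 N each.
- cam_l (a joint): Left curved handle of the cam lock, rad: 0 at rest, 0.30 squeezed fully in; springs back. Its nose lets the gate go from 0.22 on; both handles must be in at the same time.
- cam_r (a joint): Right curved handle, likewise, rad: 0 at rest, 0.30 squeezed fully in.
- gate (a joint): Hinge of the hold-down gate, rad: 0 shut; about 0.066 jumped up onto the safety bolts by two lifter springs; a ball detent resists from 0.5 to 0.8 (up to 6 N more at the discs), then eases it on to 1.1 and stays it there, at 1.08, if let go; 1.57 upright; stop 1.62. Weight and a closing spring press it shut (4 N at the discs when low, 2 N upright).
- hinge (a point): Point on the gate's hinge line (which runs along jig y), in line with the thumb discs; 45 mm above the bench, 85 mm behind and 48 mm left of the jig's origin.
- pinch (a point): Point midway between the gate's two brass thumb discs; moves with the gate. Shut: 207 mm before the hinge line, 48 mm above the bench (61 mm once jumped up). Discs: 24 mm across, 8 mm thick, flat faces square to jig y, centres 31 mm before the bolt housing; 52 mm over the outer faces, 30 mm pinched. 5 N each at rest, 9 N at the end. They can turn about y between the fingers as the gate swings.
- bolt_l (a joint): Left safety bolt with its thumb disc, m: 0 out (locked), 0.011 pinched fully in; clear of its keeper from 0.006 on. The two iron keepers stand 71 mm above the bench at the ends of the bolt housing.
- bolt_r (a joint): Right safety bolt with its thumb disc, likewise, m: 0 out, 0.011 pinched fully in.
- plate: Engraved copper plate, 120 x 164 x 3 mm, lying loose on the jig's bed under the gate; origin at the centre of its underside.
- graver: Graver with a mushroom wood handle, 125 mm long, lying on the bench along its x; origin at bench level.
- stamp: Brass pattern stamp block 45 x 45 x 32 mm; origin at the centre of its underside.
- cup: Hammered copper cup, 73 mm across, 65 mm high; origin at the centre of its underside.
- burnisher: Bone burnisher, 140 mm long, 14 mm wide, 10 mm thick, lying along its x; origin at bench level.

How it is judged:
On the way, in this order (a step that is already met when the one before it is completed fails the run):
1. the cam lock has been squeezed open and the gate has jumped up onto its safety bolts (value of joint gate between 0.045 and 0.11 rad), for 0.1 s.
2. the two thumb discs are pinched together, both bolts clear (value of joint each of bolt_l, bolt_r above 0.004 m), for 0.1 s.
3. the gate is swung up past its detent (value of joint gate above 1.2 rad), for 0.1 s.
At the end, for the whole second after the job is handed in: The gate stands at 1.4 rad (80 degrees) or more, still, with the robot's fingers holding it by at least 1 N; the plate lies within 10 mm and each tool within 30 mm of where it began (value of joint gate above 1.4 rad and velocity of joint gate between -0.1 and 0.1 rad/s and contact force between the fingers and gate above 1 N and distance of plate from where it was at the start of the episode below 0.01 m and distance of each of graver, stamp, cup, burnisher from where it was at the start of the episode below 0.03 m); the arm keeps its last pose, push and grip.
It fails at once if the gate lifted off its safety position without the discs being pinched (bolts forced) (value of joint gate between 0.11 and 0.3 rad and value of joint any of bolt_l, bolt_r below 0.003 m).
It fails at once if the gate flung up or dropped (faster than 2 rad/s once raised) (value of joint gate above 0.2 rad and (velocity of joint gate above 2 rad/s or velocity of joint gate below -2 rad/s)).
It fails at once if the fingers press on the engraved plate (contact force between the fingers and plate above 2 N).
It fails at once if the plate or a tool beside the jig is pushed away (distance of plate from where it was at the start of the episode above 0.015 m or distance of any of graver, stamp, cup, burnisher from where it was at the start of the episode above 0.04 m).
It also fails if it takes over 45 s, if anything falls off the work surface, if the arm or the gripper's body presses on something with over 40 N, if the wrist force passes 120 N, or if a joint passes its speed limit or range.

## Robot

A 7-joint arm with a two-finger parallel gripper is mounted at the origin on the work surface. World frame = base frame: x ahead of the robot, y to its left, z up, the work surface at z = 0. Lengths are in m, angles in rad, forces in N, time in s.
With the tool pointing down it reaches from about 0.4 to 0.875 m from the base axis. Payload 6.5 kg.
Tool frame: the origin (TCP) lies midway between the tips of the shut fingers; the grasp point (between the pads) lies 19 mm behind it; z points along the fingers, y is the line along which they close (so a half turn about z gives the same grasp; the last joint's range is limited). The gripper opens to 85 mm and grips with 20 to 120 N. Pads are 22 mm wide; open, the fingers measure 114 mm over their backs; the gripper's body (76 mm by 85 mm) begins 54 mm behind the grasp point. The pads swing forward as they close: fully open they stand 13 mm farther back than shut.
Start: joints at [1.152, 0.536, -0.004, 1.538, 0.003, 1.067, -0.071], TCP at [0.225, -0.61, 0.231] pointing down, gripper open.
Joint ranges: [-2.7, 2.7], [-0.37, 2.16], [-1.27, 1.26], [0.24, 2.4], [-1.31, 4.45], [0.19, 1.91], [-2.76, 2.76]. Speed limits (rad/s): [2.39, 2.39, 3.14, 3.14, 3.14, 3.14, 3.14].

## Interface

Orientations are given as a rotation vector (axis times angle).
In Python, from cell import status, imaging, bot, search_frame gives the robot as it stands. The module is installed in compiled form; this text tells all that it offers.
- The arm moves only by the tool apply_moves, never from a script. Its argument "targets" is one flat list of numbers, 7 for each row, row after row: the shift along the tool's x, y, z in m, then the turn, a rotation vector about the tool's x, y, z in degrees, then the closure in counts, from 0 (fully open) to 255 (shut). In form: [dx, dy, dz, rx, ry, rz, jaw, dx, dy, dz, rx, ry, rz, jaw, ...]. A call has 1 to 8 rows; each row shifts and turns the commanded pose from where the row before left it, along the tool's axes as they then stand; what a row does not reach is not made up. A row lasts 1/10 s, in which the tool goes at most 50 mm and 8.59 degrees, less where a joint would pass 70% of its speed; a pose out of reach is approached as far as the arm can. A call with a gripper value outside its range is refused whole. The fingers move at their own pace and stop on an object; the grip force is fixed at half the most. Time passes only in rows, so rows that do not move let the fingers close. It gives the time, the measured TCP pose, the force, the opening and the grip force at its end, in the units of the state.
- status.sense(): the state, without advancing time (a new reading comes with each control period).
- imaging.snapshot(name): name is "scene" or "top"; returns the picture (420x560x3 uint8, red, green, blue); there is no depth.
- imaging.get_calibration(name): a dict with "fx", "fy", "cx", "cy" (pixels), "k1" (the pictures are not rectified: a ray, as slopes to the right and down, at radius r is drawn at 1 + k1 r^2 times it, then the intrinsics apply), "eye" and "attitude" of the camera in the world. Camera axes: x right, y up, looking along -z (the intrinsics and any distortion apply to the point x, -y, -z); pixel columns grow to the right and rows downward; lengths in m; the calibration is good to about 2 mm. A picture is of the moment at which its call begins. get_calibration takes no time and is no camera call.
- bot.job_done(): hands the job in; it is judged then, once.
Trained networks look in the newest picture that a camera, given by its name, has taken for a name from the list of things; names that differ only in an ending like _2 or _b are one class to them, and where a whole thing is asked for, a point or a joint stands for the part that bears it (a point fixed in the world has none). Each returns a list of dicts, best first, with "score" (0 to 1); they miss things now and then, are a little off and sometimes report something else, mostly with a low value. They report only what shows in the picture. A call takes as long as a camera call.
- search_frame(thing, camera): "box" ([left, top, right, bottom] in pixels, round what is visible of it).
The state is a dict: "time_s": time; "q": joint angles; "qvel": joint speeds; "effort": joint torques, N m; "tcp_pos": TCP position; "orientation": TCP orientation; "ft_force": force on the tool from outside, world axes, zero at the start; "ft_torque": the same for the moment, N m; "opening": finger opening in m; "finger_force": force on a finger pad.
Only numpy, scipy, OpenCV 4.12 (cv2) and the standard library are available. Lean on these libraries where they do the work, as an engineer would, in place of code of your own. Each camera call takes 0.05 s, during which the arm holds its last target. There are 200 camera calls.

## Working session

There is one attempt and no reset: what is moved stays moved. The work goes in short steps, Python scripts to look and compute and a tool call to move; the robot and the scene stay as the last step left them, time stands still between calls to the robot, and variables do not carry over. Pictures are saved under pics/ and viewed, at most 11 in all, crops included, and the job is handed in when it is done.

Besides the shell and the picture viewer there is one more tool, called after ">>>" as a command line: name --argument value ..., lists and objects as JSON in quotes. apply_moves: Moves the arm, as the interface text tells. Its arguments: {"type":"object","properties":{"targets":{"type":"array"}},"required":["targets"]}

```bash
mkdir -p pics; python3 - <<'E'
from cell import status, imaging, bot, search_frame
import cv2, json
for n in ("scene","top"):
    im=imaging.snapshot(n); cv2.imwrite(f"pics/{n}0.png",im[:,:,::-1])
    c=imaging.get_calibration(n); print(n,c)
    for t in ["jig","cam_grip","pinch","hinge","plate","graver","stamp","cup","burnisher","bolt_l","cam_l"]:
        r=search_frame(t,n)
        print(t,[(round(d['score'],2),[round(v) for v in d['box']]) for d in r[:2]])
print(status.sense())
E
```

```text
scene {'fx': 444.16115175357584, 'fy': 444.16115175357584, 'cx': 279.42174663938187, 'cy': 213.93808333442442, 'k1': -0.10869225757802152, 'eye': array([ 1.18966484, -0.58667941,  0.75365011]), 'attitude': array([0.85254972, 0.35432384, 0.7529258 ])}
jig [(0.98, [206, 196, 358, 288])]
cam_grip [(0.74, [209, 192, 356, 286])]
pinch [(0.87, [213, 200, 333, 273]), (0.16, [205, 196, 356, 286])]
hinge [(0.62, [209, 192, 357, 287])]
plate [(0.78, [234, 218, 306, 262]), (0.25, [190, 271, 236, 297])]
graver []
stamp [(0.55, [320, 199, 344, 218])]
cup [(0.83, [282, 172, 308, 206])]
burnisher [(0.94, [166, 306, 213, 352]), (0.57, [323, 199, 344, 217])]
bolt_l [(0.68, [236, 219, 303, 260])]
cam_l [(0.41, [210, 213, 220, 246]), (0.16, [209, 192, 359, 286])]
top {'fx': 457.9794092408867, 'fy': 457.9794092408867, 'cx': 286.5983425207357, 'cy': 207.98321685450355, 'k1': 0.04944102421120871, 'eye': array([0.46989495, 0.01554351, 0.97699337]), 'attitude': array([ 0.10571003, -0.10282268, -1.54014972])}
jig []
cam_grip [(0.8, [245, 134, 372, 276])]
pinch [(0.97, [255, 160, 367, 278])]
hinge []
plate [(
[... 338 characters left out ...]
ray([ 1.15176158,  0.5363711 , -0.00442046,  1.5379149 ,  0.0025884 ,
        1.06731369, -0.07118852]), 'qvel': array([-8.29819685e-04,  1.40249304e-03, -3.91939472e-04,  7.06706114e-04,
        3.77686686e-05,  1.20539836e-03, -2.86596569e-03]), 'effort': array([-8.45766608e-04, -5.83335078e+01,  1.04756869e+00, -2.59443659e+01,
        1.24482665e-02,  1.79740167e-03,  2.75173556e-05]), 'tcp_pos': array([ 0.22462206, -0.60993598,  0.23130261]), 'orientation': array([ 3.09281402e+00,  5.51453806e-01, -1.30984441e-05]), 'ft_force': array([ 0.74961995, -0.7942334 ,  0.133376  ]), 'ft_torque': array([-0.03769577, -0.01373289, -0.0001448 ]), 'finger_force': 0.0, 'opening': 0.08498447890561946}
```

```bash
python3 - <<'E'
import cv2
a=cv2.imread("pics/top0.png")[120:300,180:470]; cv2.imwrite("pics/topc.png",cv2.resize(a,(800,497),interpolation=cv2.INTER_CUBIC))
a=cv2.imread("pics/scene0.png")[165:305,180:380]; cv2.imwrite("pics/scenec.png",cv2.resize(a,(800,560),interpolation=cv2.INTER_CUBIC))
E
```

```text
(no output)
```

View pics/topc.png

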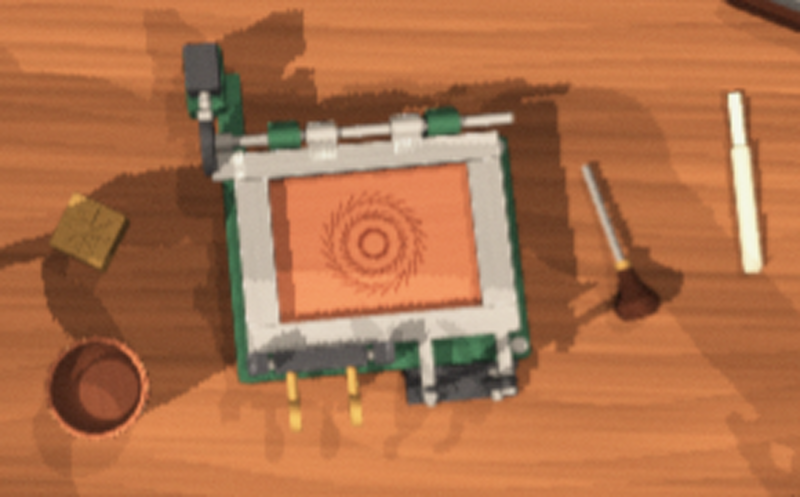

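View pics/scenec.png

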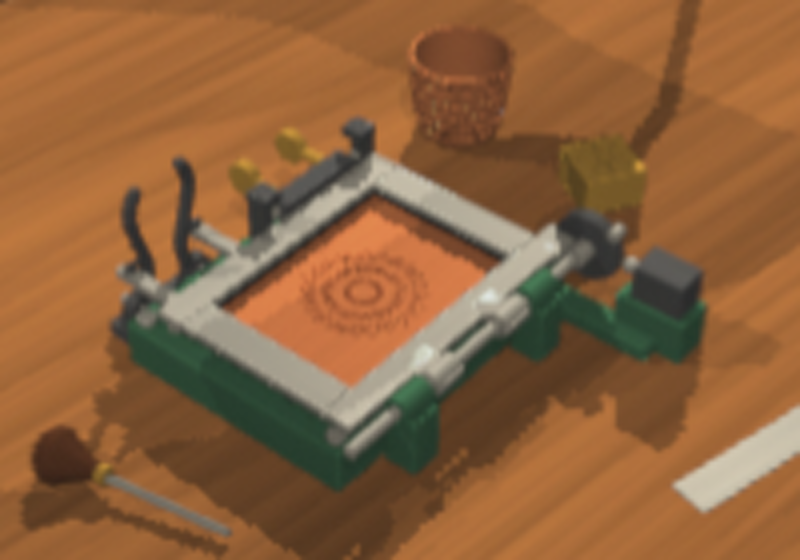

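```bash
cat > h.py <<'E'
import numpy as np, cv2
from scipy.spatial.transform import Rotation as R
from scipy.optimize import least_squares
from cell import status, imaging, bot, search_frame
C={n:imaging.get_calibration(n) for n in("scene","top")}
def proj(n,P):
    c=C[n]; p=R.from_rotvec(c["attitude"]).inv().apply(np.atleast_2d(P)-c["eye"])
    s=np.c_[p[:,0]/-p[:,2], -p[:,1]/-p[:,2]]; s=s*(1+c["k1"]*(s**2).sum(1))[:,None]
    return s*[c["fx"],c["fy"]]+[c["cx"],c["cy"]]
def jig2w(t,P): # t=x,y,yaw
    P=np.atleast_2d(P); return R.from_euler('z',t[2]).apply(P)+[t[0],t[1],0]
E
python3 - <<'E'
from h import *
k=800/290; ks=4
obs=[("top",(-.085,.11,.034),(243,381)),("top",(-.122,.070,.056),(295,416)),("top",(-.122,.026,.056),(355,410)),
("scene",(-.122,.070,.048),(290,145)),("scene",(-.122,.026,.048),(245,177)),
("scene",(.085,-.11,.034),(340,455)),("scene",(.085,-.11,.0),(340,487)),("scene",(-.085,-.11,.034),(132,328)),
("top",(-.085,-.11,.034),(525,353)),("top",(0,0,.037),(373,243)),("scene",(0,0,.037),(362,292))]
px=[(180+u/k,120+v/k) if n=="top" else (180+u/4,165+v/4) for n,_,(u,v) in obs]
def f(t): return np.concatenate([proj(n,jig2w(t,P))[0]-p for (n,P,_),p in zip(obs,px)])
s=least_squares(f,[.45,0,0],loss='soft_l1'); print(s.x, np.degrees(s.x[2])); print(f(s.x).reshape(-1,2).round(1))
im=cv2.imread("pics/top0.png")[235:285,270:375]; cv2.imwrite("pics/z1.png",cv2.resize(im,None,fx=7,fy=7,interpolation=cv2.INTER_CUBIC))
im=cv2.imread("pics/scene0.png")[195:255,200:290]; cv2.imwrite("pics/z2.png",cv2.resize(im,None,fx=8,fy=8,interpolation=cv2.INTER_CUBIC))
E
```

```text
[ 0.59450002 -0.04006952  0.1018283 ] 5.834331553347881
[[-3.2 -3.5]
 [-1.2  0.6]
 [-0.9  1.1]
 [-0.3  0.4]
 [-0.6  0.1]
 [ 0.4  2.4]
 [ 0.6  4.8]
 [-0.7 -0.4]
 [ 1.7 -1.2]
 [-0.1  1.4]
 [-1.1  0.1]]
```

View pics/z1.png

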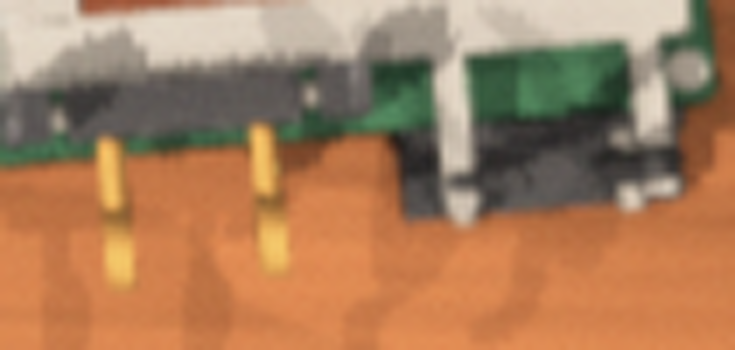

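View pics/z2.png

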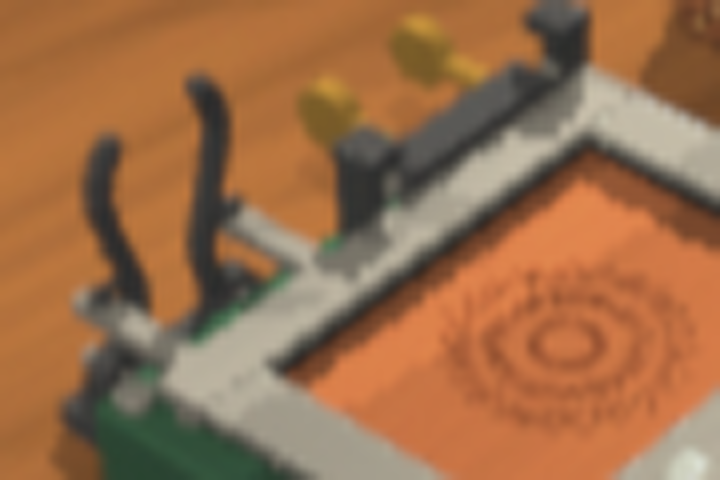

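```bash
python3 - <<'E'
from h import *
k=800/290
T=lambda u,v:(180+u/k,120+v/k); S=lambda u,v:(180+u/4,165+v/4)
obs=[("top",(-.122,.070,.056),T(295,416)),("top",(-.122,.026,.056),T(355,410)),
("scene",(-.122,.070,.048),(200+418/8,195+48/8)),("scene",(-.122,.026,.048),(200+328/8,195+112/8)),
("top",(0,0,.037),T(373,243)),("scene",(0,0,.037),S(362,292)),("scene",(-.085,-.11,.034),S(132,328)),("top",(-.085,-.11,.034),T(525,353))]
rod=[("top",T(262,139)),("top",T(510,118)),("scene",S(350,443)),("scene",S(570,255))]
def f(t):
    a=[proj(n,jig2w(t[:3],P))[0]-p for n,P,p in obs]
    a+=[proj(n,jig2w(t[:3],(.085,y,.045)))[0]-p for (n,p),y in zip(rod,t[3:7])]
    return np.concatenate(a)
s=least_squares(f,[.59,-.04,.1,.1,-.1,-.1,.1],loss='soft_l1'); t=s.x[:3]; print(s.x.round(4), np.degrees(t[2])); print(f(s.x).reshape(-1,2).round(1).tolist())
print("pinch",jig2w(t,(-.122,.048,.048)),"hinge",jig2w(t,(.085,.048,.045)))
for tp,sc in [((335.7,261.1),(225,205.6)),((363.6,257.9),(213.1,213.1))]:
    r=least_squares(lambda P:np.concatenate([proj("top",P)[0]-tp,proj("scene",P)[0]-sc]),[.47,-.1,.1])
    b=least_squares(lambda P:proj("scene",[P[0],P[1],.103])[0]-sc,[.47,-.1]).x
    inv=lambda P: R.from_euler('z',-t[2]).apply(np.array(P)-[t[0],t[1],0])
    print("tri",r.x,r.fun.round(1),"jig",inv(r.x),"z103",b,"jig",inv([*b,.103]))
s=status.sense(); print(R.from_rotvec(s['orientation']).as_matrix().round(3))
E
```

```text
[ 0.5958 -0.0394  0.1087  0.0759 -0.1113 -0.1046  0.1021] 6.226960303151216
[[-1.1, 0.2], [-0.8, 0.5], [0.1, 0.8], [-0.2, 0.6], [-0.4, 0.7], [-0.5, 0.2], [-0.2, 0.0], [1.6, -2.3], [0.0, 0.4], [0.1, 0.8], [0.6, 0.7], [0.7, 0.9]]
pinch [[ 0.46927097 -0.00495899  0.048     ]] hinge [[0.67504968 0.01749371 0.045     ]]
tri [ 0.4864605  -0.08000299  0.09695106] [1.2 1.  2.1 0. ] jig [-0.1130517  -0.02846575  0.09695106] z103 [ 0.48942801 -0.08827165] jig [-0.11099857 -0.03700749  0.103     ]
tri [ 0.49581605 -0.12907131  0.10573708] [-0.1 -0.1 -0.1 -0. ] jig [-0.10907365 -0.07825933  0.10573708] z103 [ 0.49307909 -0.12695352] jig [-0.11156475 -0.07585716  0.103     ]
[[ 0.938  0.346 -0.   ]
 [ 0.346 -0.938 -0.   ]
 [-0.    -0.    -1.   ]]
```

The pictures show the jig front facing the robot. The disc edges are at top (287,270) and (309,269). The cam handle tops are at scene (213,213) and (225,206). The fit puts the jig at (0.596, -0.039) with a yaw of 6.2°. Moving now.

>>> apply_moves --targets '[0,0,0,0,0,7,0,0,0,0,0,0,7,0,0.024,-0.035,0,0,0,0,0,0.024,-0.035,0,0,0,0,0,0.024,-0.035,0,0,0,0,0,0.024,-0.035,0,0,0,0,0,0.024,-0.035,0,0,0,0,0,0.024,-0.035,0,0,0,0,0]'

```text
time_s: 2.0
tcp_pos: [0.3457, -0.3841, 0.2315]
orientation: [3.137, 0.17, 0.001]
ft_force: [0.7, 0.8, -0.6]
opening: 0.0855
finger_force: 0.0
```

>>> apply_moves --targets '[0.024,-0.035,0,0,0,0,0,0.024,-0.035,0,0,0,0,0,0.024,-0.035,0,0,0,0,0,0.024,-0.035,0,0,0,0,0,0.024,-0.035,0,0,0,0,0,0.024,-0.035,0,0,0,0,0,0,0,0,0,0,0,0]'

```text
time_s: 2.7
tcp_pos: [0.4684, -0.155, 0.2317]
orientation: [-3.134, -0.185, -0.004]
ft_force: [-0.5, 0.1, -0.3]
opening: 0.0855
finger_force: 0.0
```

>>> apply_moves --targets '[0.0143,-0.022,0.02,0,0,-0.5,0,0.0143,-0.022,0.02,0,0,0,0,0,0,0.03,0,0,0,0,0,0,0.02,0,0,0,0,0,0,0,0,0,0,0]'

```text
time_s: 3.2
tcp_pos: [0.4868, -0.1142, 0.139]
orientation: [-3.135, -0.184, 0.008]
ft_force: [-0.3, 0.2, -0.5]
opening: 0.0854
finger_force: 0.0
```

```bash
python3 - <<'E'
from h import *
for n,(a,b,c,d) in {"scene":(150,260,180,310),"top":(200,290,260,400)}.items():
    im=imaging.snapshot(n); cv2.imwrite(f"pics/{n}1.png",im[a:b,c:d,::-1].repeat(5,0).repeat(5,1))
s=status.sense(); print(s['tcp_pos'],s['orientation'])
for n in("scene","top"): print(n,proj(n,s['tcp_pos']),proj(n,[.4916,-.1076,.084]))
E
```

```text
[ 0.48896516 -0.11472345  0.14169293] [ 3.13612843e+00  1.83252853e-01 -1.49408508e-04]
scene [[214.83751301 197.0348338 ]] [[219.79984771 215.58791323]]
top [[358.87172198 260.9211797 ]] [[350.52207383 259.98457183]]
```

View pics/scene1.png

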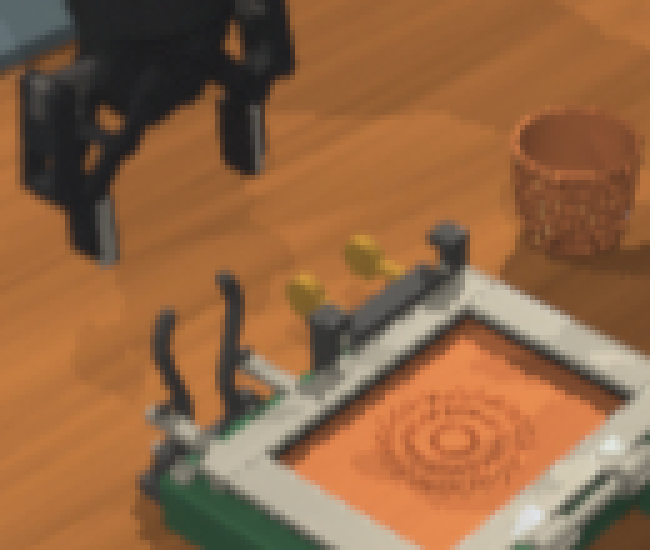

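View pics/top1.png

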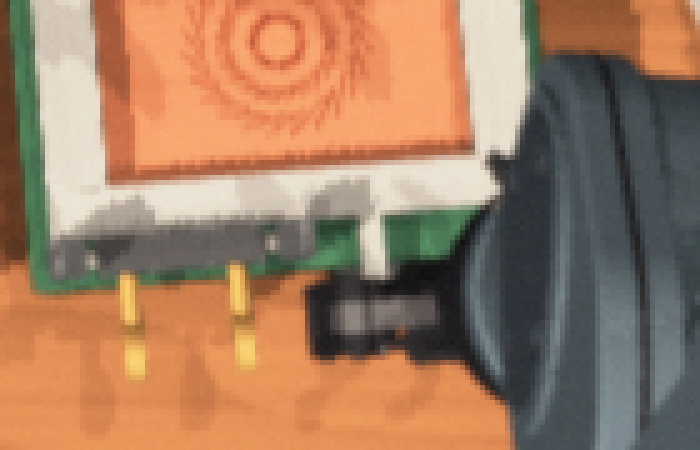

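>>> apply_moves --targets '[0.0034,-0.0067,0.015,0,0,0.5,0,0,0,0.02,0,0,0,0,0,0,0.02,0,0,0,0,0,0,0.015,0,0,0,0,0,0,0.004,0,0,0,0,0,0,0,0,0,0,0]'

```text
time_s: 3.9
tcp_pos: [0.4921, -0.1076, 0.068]
orientation: [3.137, 0.17, 0.001]
ft_force: [-0.3, 0.1, 0.8]
opening: 0.0856
finger_force: 0.0
```

>>> apply_moves --targets '[0,0,0,0,0,0,60,0,0,0,0,0,0,90,0,0,0,0,0,0,120,0,0,0,0,0,0,150,0,0,0,0,0,0,175,0,0,0,0,0,0,195,0,0,0,0,0,0,195,0,0,0,0,0,0,195]'

```text
time_s: 4.7
tcp_pos: [0.4931, -0.1091, 0.0685]
orientation: [3.135, 0.168, 0.005]
ft_force: [1.9, -5.0, 5.5]
opening: 0.0202
finger_force: 13.3
```

```bash
python3 - <<'E'
from h import *
im=imaging.snapshot("scene"); cv2.imwrite("pics/scene2.png",im[175:285,190:340,::-1].repeat(5,0).repeat(5,1))
s=status.sense(); print(s['tcp_pos'],s['opening'],s['finger_force'],s['ft_force'])
E
```

```text
[ 0.49313743 -0.10906541  0.068544  ] 0.020609542166730596 13.329627513885498 [ 0.55225401 -5.95932744  6.14640593]
```

View pics/scene2.png

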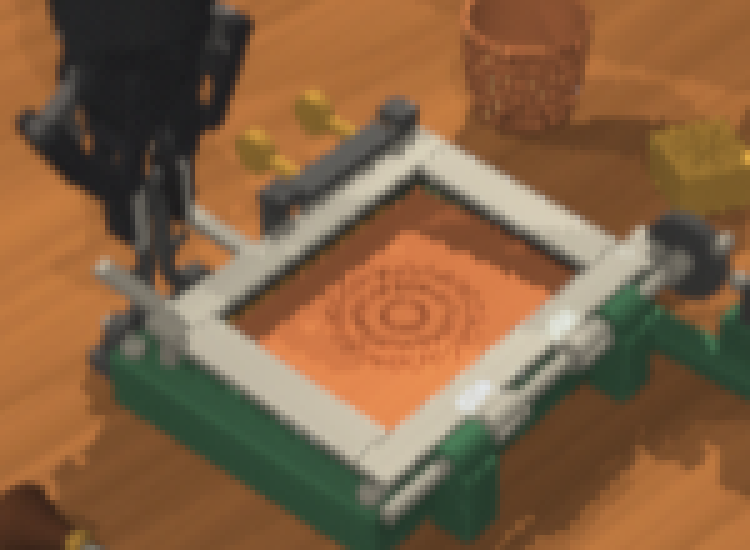

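The gate has jumped up onto its bolts: the discs are now at scene (240,205) and (253,197), about 4 px higher. I'll release the handles and rise.

>>> apply_moves --targets '[0,0,0,0,0,0,120,0,0,0,0,0,0,60,0,0,0,0,0,0,0,0,0,0,0,0,0,0,0,0,-0.02,0,0,0,0,0,0,-0.03,0,0,0,0,0,0,-0.03,0,0,0,0,0,0,0,0,0,0,0]'

```text
time_s: 5.55
tcp_pos: [0.4937, -0.1071, 0.1506]
orientation: [3.136, 0.171, 0.009]
ft_force: [0.5, -0.4, -0.2]
opening: 0.0852
finger_force: 0.0
```

```bash
python3 - <<'E'
from h import *
im=imaging.snapshot("scene"); cv2.imwrite("pics/scene3.png",im[175:285,190:340,::-1].repeat(5,0).repeat(5,1))
s=status.sense(); p=s['tcp_pos']; M=R.from_rotvec(s['orientation']).as_matrix(); print(p,M.round(4))
print("to pinch, tool axes",M.T@(np.array([.4698,-.006,.044])-p))
print(proj("scene",jig2w([.5958,-.0394,.1087],[(-.1215,.07,.061),(-.1215,.026,.061)])))
E
```

```text
[ 0.49243908 -0.10701258  0.14882117] [[ 9.941e-01  1.085e-01  2.900e-03]
 [ 1.085e-01 -9.941e-01 -2.000e-04]
 [ 2.900e-03  5.000e-04 -1.000e+00]]
to pinch, tool axes [-0.01185374 -0.10292625  0.10473405]
[[252.38899147 197.92308153]
 [240.76946308 205.65767079]]
```

View pics/scene3.png

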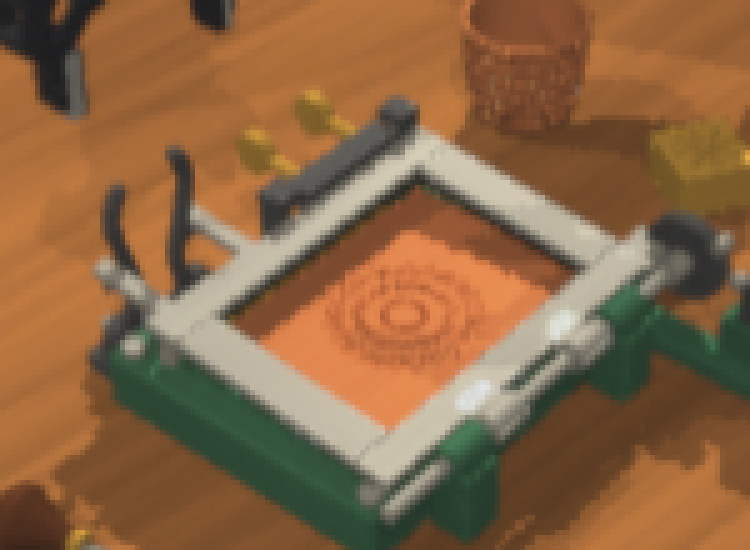

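The gate stays raised, with the handles at rest and the discs where predicted (241,205 and 253,198). Next I go over the discs and down.

>>> apply_moves --targets '[-0.006,-0.035,0,0,0,0,0,-0.006,-0.035,0,0,0,0,0,0,-0.033,0,0,0,0,0,0,0,0.02,0,0,0,0,0,0,0.03,0,0,0,0,0,0,0.03,0,0,0,0,0,0,0.025,0,0,0,0,0,0,0,0,0,0,0]'

```text
time_s: 6.4
tcp_pos: [0.4646, -0.0059, 0.0389]
orientation: [-3.137, -0.171, 0.013]
ft_force: [-1.1, -0.3, 0.0]
opening: 0.0851
finger_force: 0.0
```

>>> apply_moves --targets '[0.002,0,-0.002,0,0,0,0,0,0,0,0,0,0,0]'

```text
time_s: 6.6
tcp_pos: [0.4715, -0.0058, 0.0454]
orientation: [-3.137, -0.17, -0.003]
ft_force: [-0.2, 1.0, 0.8]
opening: 0.0853
finger_force: 0.0
```

Settled on target. Now pinch.

>>> apply_moves --targets '[0,0,0,0,0,0,70,0,0,0,0,0,0,100,0,0,0,0,0,0,130,0,0,0,0,0,0,155,0,0,0,0,0,0,180,0,0,0,0,0,0,200,0,0,0,0,0,0,200,0,0,0,0,0,0,200]'

```text
time_s: 7.4
tcp_pos: [0.4702, -0.0057, 0.0454]
orientation: [3.137, 0.171, -0.0]
ft_force: [-5.6, -0.3, 15.7]
opening: 0.0261
finger_force: 57.9
```

```bash
python3 - <<'E'
from h import *
im=imaging.snapshot("scene"); cv2.imwrite("pics/scene4.png",im[155:265,190:340,::-1].repeat(5,0).repeat(5,1))
s=status.sense(); print(s['tcp_pos'],s['opening'],s['finger_force'],s['ft_force'],s['ft_torque'])
E
```

```text
[ 0.47022891 -0.00568783  0.04543504] 0.02633309741205696 57.89629206061363 [-5.14724442  0.71747882 15.60814535] [0.18770465 0.92030314 0.09667333]
```

View pics/scene4.png

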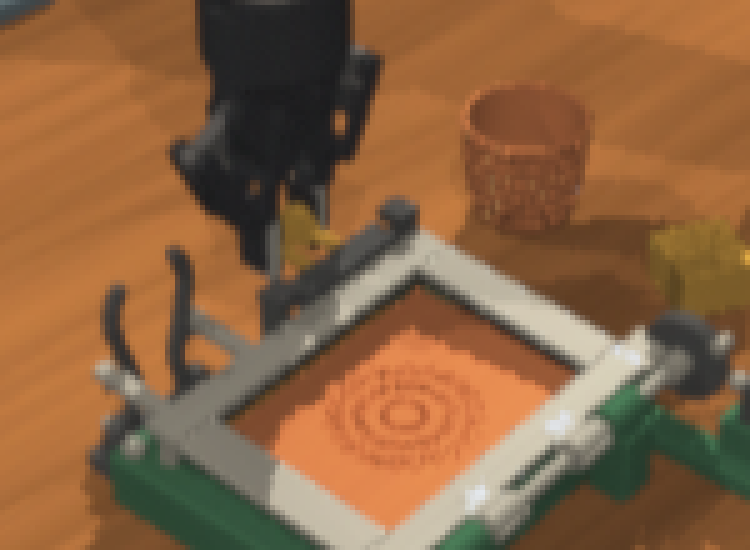

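```bash
python3 - <<'E'
import numpy as np
ph=np.r_[.08,.11,.14,np.linspace(.2,1.54,23)]
d=np.c_[np.diff(-.207*np.cos(ph)),-np.diff(.207*np.sin(ph))]
for i,r in enumerate(d): print(i,ph[i+1].round(3),r.round(4))
E
```

```text
0 0.11 [ 0.0006 -0.0062]
1 0.14 [ 0.0008 -0.0062]
2 0.2 [ 0.0021 -0.0122]
3 0.261 [ 0.0029 -0.0123]
4 0.322 [ 0.0036 -0.0121]
5 0.383 [ 0.0043 -0.0118]
6 0.444 [ 0.0051 -0.0115]
7 0.505 [ 0.0058 -0.0112]
8 0.565 [ 0.0064 -0.0108]
9 0.626 [ 0.0071 -0.0104]
10 0.687 [ 0.0077 -0.01  ]
11 0.748 [ 0.0083 -0.0095]
12 0.809 [ 0.0089 -0.009 ]
13 0.87 [ 0.0094 -0.0084]
14 0.931 [ 0.0099 -0.0078]
15 0.992 [ 0.0103 -0.0072]
16 1.053 [ 0.0108 -0.0066]
17 1.114 [ 0.0111 -0.0059]
18 1.175 [ 0.0115 -0.0052]
19 1.235 [ 0.0118 -0.0045]
20 1.296 [ 0.012  -0.0038]
21 1.357 [ 0.0122 -0.003 ]
22 1.418 [ 0.0124 -0.0023]
23 1.479 [ 0.0125 -0.0015]
24 1.54 [ 0.0126 -0.0008]
```

>>> apply_moves --targets '[0,0,-0.003,0,0,0,200,0.0006,0,-0.0062,0,0,0,200,0.0008,0,-0.0062,0,0,0,200,0.0021,0,-0.0122,0,0,0,200,0,0,0,0,0,0,200]'

```text
time_s: 7.95
tcp_pos: [0.4738, -0.0053, 0.0726]
orientation: [-3.137, -0.171, -0.0]
ft_force: [0.7, 2.9, -6.6]
opening: 0.0258
finger_force: 61.1
```

>>> apply_moves --targets '[0.0029,0,-0.0123,0,0,0,200,0.0036,0,-0.0121,0,0,0,200,0.0043,0,-0.0118,0,0,0,200,0.0051,0,-0.0115,0,0,0,200,0,0,0,0,0,0,200]'

```text
time_s: 8.45
tcp_pos: [0.4894, -0.0034, 0.1198]
orientation: [-3.137, -0.171, 0.001]
ft_force: [0.2, 2.6, -8.2]
opening: 0.0258
finger_force: 62.5
```

```bash
python3 - <<'E'
from h import *
im=imaging.snapshot("scene"); cv2.imwrite("pics/scene5.png",im[125:265,190:340,::-1].repeat(4,0).repeat(4,1))
s=status.sense(); print(s['tcp_pos'],s['opening'],s['finger_force'],s['ft_force'],s['ft_torque'])
E
```

```text
[ 0.48911896 -0.00351522  0.11917871] 0.025798620908312933 62.482958883047104 [ 0.18202616  3.86372657 -7.6231197 ] [0.50836534 0.11379037 0.09647786]
```

View pics/scene5.png

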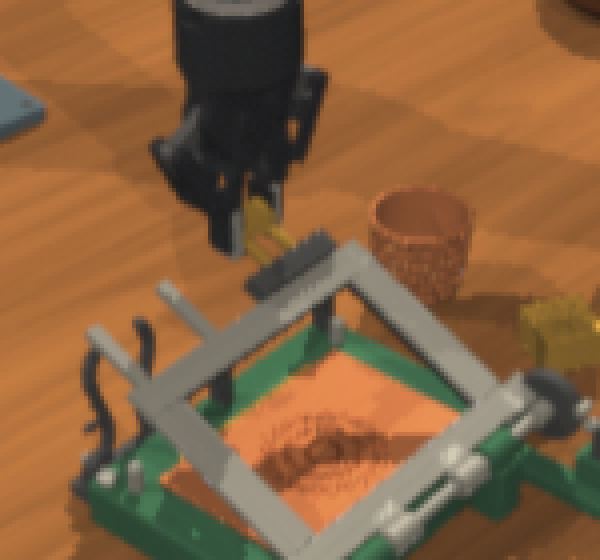

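The gate is lifting with the discs pinched between the pads at scene (255,178), and the plate is in place. Continuing along the arc.

>>> apply_moves --targets '[0.0058,0,-0.0112,0,0,0,200,0.0064,0,-0.0108,0,0,0,200,0.0071,0,-0.0104,0,0,0,200,0.0077,0,-0.01,0,0,0,200,0.0083,0,-0.0095,0,0,0,200,0,0,0,0,0,0,200]'

```text
time_s: 9.1
tcp_pos: [0.5253, 0.0006, 0.1726]
orientation: [-3.137, -0.171, 0.0]
ft_force: [-4.2, 3.6, -6.2]
opening: 0.0257
finger_force: 64.2
```

>>> apply_moves --targets '[0.0089,0,-0.009,0,0,0,200,0.0094,0,-0.0084,0,0,0,200,0.0099,0,-0.0078,0,0,0,200,0.0103,0,-0.0072,0,0,0,200,0.0108,0,-0.0066,0,0,0,200,0,0,0,0,0,0,200]'

```text
time_s: 9.7
tcp_pos: [0.5758, 0.0065, 0.2119]
orientation: [-3.136, -0.171, -0.004]
ft_force: [-1.8, 4.7, -6.7]
opening: 0.0254
finger_force: 63.5
```

>>> apply_moves --targets '[0.0111,0,-0.0059,0,0,0,200,0.0115,0,-0.0052,0,0,0,200,0.0118,0,-0.0045,0,0,0,200,0.012,0,-0.0038,0,0,0,200,0,0,0,0,0,0,200]'

```text
time_s: 10.2
tcp_pos: [0.6206, 0.0118, 0.2304]
orientation: [-3.135, -0.172, -0.0]
ft_force: [-4.0, 6.2, -5.0]
opening: 0.0253
finger_force: 63.0
```

>>> apply_moves --targets '[0.0122,0,-0.003,0,0,0,200,0.0124,0,-0.0023,0,0,0,200,0.0125,0,-0.0015,0,0,0,200,0.006,0,-0.0004,0,0,0,200,0,0,0,0,0,0,200,0,0,0,0,0,0,200]'

```text
time_s: 10.8
tcp_pos: [0.6626, 0.0166, 0.2378]
orientation: [-3.135, -0.172, 0.001]
ft_force: [-3.6, 5.7, -3.0]
opening: 0.0259
finger_force: 62.7
```

```bash
python3 - <<'E'
from h import *
im=imaging.snapshot("scene"); cv2.imwrite("pics/scene6.png",im[95:315,150:390,::-1].repeat(2,0).repeat(2,1))
s=status.sense(); print(s['tcp_pos'],s['opening'],s['finger_force'],s['ft_force'],s['qvel'].round(3))
for n in("scene","top"):
  imaging.snapshot(n)
  for t in["plate","graver","stamp","cup","burnisher"]:
    print(n,t,[(round(d['score'],2),[round(v) for v in d['box']]) for d in search_frame(t,n)[:1]])
E
```

```text
[0.66250214 0.01663985 0.23778691] 0.0254228345578519 62.67990052700043 [-3.7923976   5.53754532 -3.17523287] [ 0.001 -0.002 -0.003  0.003  0.001 -0.002 -0.002]
scene plate [(0.7, [227, 219, 304, 268])]
scene graver [(0.63, [191, 271, 208, 290])]
scene stamp [(0.8, [326, 198, 344, 218])]
scene cup [(0.71, [281, 172, 308, 195])]
scene burnisher [(0.95, [167, 309, 211, 348])]
top plate []
top graver [(0.59, [392, 178, 421, 235])]
top stamp [(0.91, [198, 194, 224, 217])]
top cup [(0.57, [193, 240, 235, 280])]
top burnisher [(0.85, [444, 150, 458, 218])]
```

View pics/scene6.png

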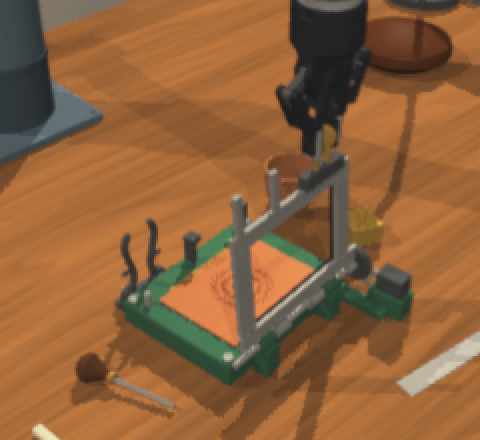

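The gate stands upright, held by the discs, and the plate and tools are where they were. The gate angle works out to about 1.5 rad and the arm is still, so I'm handing in.

```bash
python3 -c "
from cell import bot; print(bot.job_done())"
```

```text
the job is handed in; nothing more can be done
None
```

The jig is open: the cam lock was squeezed, the gate jumped up and was swung to about 1.5 rad (estimated from the hand position), and I handed the job in with the gripper still holding it by the discs; the plate and tools look undisturbed in the last picture, and no verdict came back.

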